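# Square up a pile of border tiles and tray it for the kiln

## Robot

A 6-joint arm with a two-finger parallel gripper is mounted at the origin on a cart in front of the work surface, level with it; the furniture and walls round the work are solid. World frame = base frame: x ahead of the robot, y to its left, z up, the work surface at z = 0. Lengths are in m, angles in rad, forces in N, time in s.
With the tool pointing down it reaches from about 0.425 to 0.95 m from the base axis. Payload 3.5 kg.
Tool frame: the origin (TCP) lies at the very end of the fingers, on their centre line; the grasp point (between the pads) lies 19 mm behind it; z points along the fingers, y is the line along which they close (so a half turn about z gives the same grasp; the last joint's range is limited). The gripper opens to 85 mm and grips with 20 to 120 N. Pads are 22 mm wide; open, the fingers measure 114 mm over their backs; the gripper's body (76 mm by 85 mm) begins 54 mm behind the grasp point. The pads swing forward as they close: fully open they stand 13 mm farther back than shut.
Start: joints at [1.118, 0.286, 1.577, -0, 1.279, -0.15], TCP at [0.201, 0.644, 0.231] pointing down, gripper open.
Joint ranges: [-2.77, 2.77], [-0.9, 2.22], [0.21, 2.48], [-1.53, 4.67], [0.24, 2.81], [-2.84, 2.84]. Speed limits (rad/s): [2.79, 2.79, 3.14, 3.14, 3.14, 3.14].

## Interface

Orientations are given as a unit quaternion [x, y, z, w].
In Python, from plant import ctrl gives the robot as it stands.
- The arm moves only by the shell command python3 inch.py 'ROWS' [FORCE]. ROWS is a JSON list of rows, 1 to 10 of them, each written [[dx, dy, dz], [rx, ry, rz], opening]: dx, dy, dz in units of 20 mm, then a rotation vector rx, ry, rz in rad, then the opening from 0.0 (shut) to 1.0 (fully open); each row is the pose to reach, as a shift and turn from the pose commanded when the command began, along the tool's axes at that moment; what a row does not reach only later rows make up. A row lasts 1/8 s, in which the tool goes at most 0.0625 m and 0.188 rad, less where a joint would pass 70% of its speed; a pose out of reach is approached as far as the arm can. The fingers move at their own pace and stop on an object; FORCE is the grip in N (left out, the last holds). Time passes only in rows, so rows that do not move let the fingers close. It prints the time, the measured TCP pose, the force, the opening and the grip force at its end. Input that does not fit is refused with a message, and nothing moves.
- ctrl.get_state(): the state, without advancing time (a new reading comes with each control period).
- ctrl.read_camera(name): name is "scene" or "top" or "wrist"; returns a dict with "pixels" (400x640x3 uint8, red, green, blue), "camera_matrix" (3x3 intrinsics, pixels), "xyz" and "orientation" of the camera in the world. Camera axes: x right, y down, z forward; pixel columns grow to the right and rows downward; lengths in m; the calibration is good to about 2 mm. The wrist camera is an equidistant fisheye: a pixel r from the principal point sees the ray r / f radians off the axis. A picture is of the moment at which its call begins. There is no depth.
- ctrl.sign_off(): hands the job in; it is judged then, once.
The state is a dict: "time": time; "qpos": joint angles; "dq": joint speeds; "joint_efforts": joint torques, N m; "eef_pos": TCP position; "tcp_rot": TCP orientation; "contact_force": force on the tool from outside, world axes, zero at the start; "wrist_torque": the same for the moment, N m; "opening": opening from 0.0 (shut) to 1.0 (fully open); "finger_force": force on a finger pad.
Only numpy, scipy, OpenCV 4.12 (cv2) and the standard library are available. Lean on these libraries where they do the work, as an engineer would, in place of code of your own. Each camera call takes 0.05 s, during which the arm holds its last target. There are 200 camera calls.

## Task

A pile of three border tiles has been left lying crooked on the wooden squaring board. Push the pile gently until all three tiles lie flush against both fences of the board; then lift the whole squared pile in one grip (the gap in the long fence leaves room for a finger) and set it down (do not drop it) flat on the floor of the tile tray, between its four corner posts, still in one neat pile. Fired clay chips, so do not ram the tiles into the wood or metal, and leave the vase, ink bowl and brush where they are.

Things in the scene. Friction and masses are not known exactly. Their poses are not given: they have to be found in the camera images.
- squaring_board: Fixed plywood board, 150 mm (x) by 220 mm (y), yaw varies; z up. Origin: centre of underside, on the table. Flat bed at z = 15 mm, open at -x and -y. Two wooden fences 18 mm thick rise from the bed to z = 41 mm: a long one at the +x side, an end fence at the +y end (see the points). Bed (grey laminate) and fence faces (white strips) are slick, friction about 0.2; clay on clay 0.6.
- long_fence (a point): Middle of the finger gap, on the bed, in the plane of the long fence's inner face (board frame x 52, y 25, z 15 mm). The face looks to the board's -x. The fence has two lengths, board y = -110 to -10 and +60 to +110 mm (its first 9 mm chamfered back by 5 mm); in the 70 mm gap between them there is only bed, reaching 23 mm behind the face.
- end_fence (a point): Point on the bed in the plane of the end fence's inner face, which looks to the board's -y (board frame x 23, y 85, z 15 mm). The fence runs from board x = -75 to +44 mm, leaving the very corner open.
- flush_place (a point): Where the centre of the bottom tile's underside is when the tile is flush with both fences: on the bed at board x 23, y 25, z 15 mm, facing the middle of the finger gap. Flush means within 2.5 mm of this along board x and y, and turned less than 0.035 rad.
- tile_1: Bottom tile of the pile. Three like tiles of bisque clay: 58 mm (x) by 120 mm (y) by 10 mm thick, 0.1 to 0.2 kg each, two thin painted lines along the long edges. Origin: centre of the underside; z up. Starts on the bed, clear of both fences, its centre 23 to 53 mm from the flush place along board y and 33 to 45 mm along x, long side roughly along board y (within 0.2 rad).
- tile_2: Middle tile, same as tile_1 (origin: centre of underside); starts on tile_1, shifted up to 8 mm each way and turned up to 0.18 rad against it. Only friction holds the pile together.
- tile_3: Top tile, same as tile_1 (origin: centre of underside); starts on tile_2, shifted up to 8 mm each way and turned up to 0.18 rad against tile_1. The pile is 30 mm high.
- tile_tray: Fixed tray, yaw varies: wooden block 64 mm (x) by 126 mm (y), flat floor at z = 16 mm; four corner posts of 3 mm aluminium angle to z = 52 mm, with lips flared outward to z = 62 mm. Room between posts: 64 by 126 mm. On each long side the posts leave the middle 86 mm open for fingers. Origin: centre of underside, on the table; z up. Tiles lie centred over it, long side along y.
- vase: Bystander: round clay vase, 118 mm across, 120 mm high, standing beyond the work. Origin: centre of its foot.
- ink_bowl: Bystander: small blue and white bowl, 81 mm across, 43 mm high. Origin: centre of its foot.
- brush: Bystander: brush lying flat, 204 mm long, 33 mm wide. Origin: centre of its underside.

How it is judged:
On the way, in this order (a step that is already met when the one before it is completed fails the run):
1. all three tiles lie squared on the bed, one on the other, each flush with both fences (centre within 2.5 mm of the flush place along x and along y, turned less than 0.035 rad) (x of tile_1 in the frame of squaring_board between 0.0205 and 0.0255 m and y of tile_1 in the frame of squaring_board between 0.0225 and 0.0275 m and angle between the x axis of each of tile_1, tile_2, tile_3 and the x axis of squaring_board, either way round below 0.035 rad and z of tile_1 in the frame of squaring_board below 0.017 m and x of tile_2 in the frame of squaring_board between 0.0205 and 0.0255 m and y of tile_2 in the frame of squaring_board between 0.0225 and 0.0275 m and z of tile_2 in the frame of squaring_board below 0.027 m and x of tile_3 in the frame of squaring_board between 0.0205 and 0.0255 m and y of tile_3 in the frame of squaring_board between 0.0225 and 0.0275 m and z of tile_3 in the frame of squaring_board below 0.037 m), for 0.2 s.
2. the whole pile is lifted together, undersides more than 50 mm above the table, still one neat pile (neighbouring centres at most 11.5 mm apart) (height (world z) of each of tile_1, tile_2, tile_3 above 0.05 m and distance between tile_1 and tile_2 below 0.0115 m and distance between tile_2 and tile_3 below 0.0115 m), for 0.2 s.
At the end, for the whole second after the job is handed in: The three tiles lie at rest and flat in the tile tray, tile_1 on its floor, tile_2 and tile_3 on top of it in turn (heights within 3 mm), each within 6 mm of the tray's centre and within 0.08 rad of its direction (horizontal distance between each of tile_1, tile_2, tile_3 and tile_tray below 0.006 m and angle between the y axis of each of tile_1, tile_2, tile_3 and the y axis of tile_tray, either way round below 0.08 rad and z of tile_1 in the frame of tile_tray between 0.013 and 0.019 m and angle between each of tile_1, tile_2, tile_3's own z axis and vertical below 0.04 rad and linear speed of each of tile_1, tile_2, tile_3 below 0.02 m/s and z of tile_2 in the frame of tile_tray between 0.023 and 0.029 m and z of tile_3 in the frame of tile_tray between 0.033 and 0.039 m); the robot touches nothing.
It fails at once if a tile is rammed against the board or the tray (more than 80 N) (contact force between any of tile_1, tile_2, tile_3 and squaring_board above 80 N or contact force between any of tile_1, tile_2, tile_3 and tile_tray above 80 N).
It fails at once if the tiles are dropped into the tray (a tile moves faster than 0.4 m/s within 50 mm above the tray's floor) ((linear speed of tile_1 above 0.4 m/s and horizontal distance between tile_1 and tile_tray below 0.06 m and z of tile_1 in the frame of tile_tray below 0.065 m) or (linear speed of tile_2 above 0.4 m/s and horizontal distance between tile_2 and tile_tray below 0.06 m and z of tile_2 in the frame of tile_tray below 0.065 m) or (linear speed of tile_3 above 0.4 m/s and horizontal distance between tile_3 and tile_tray below 0.06 m and z of tile_3 in the frame of tile_tray below 0.065 m)).
It fails at once if the vase, ink bowl or brush is disturbed (moved more than 20 mm) (distance of any of vase, ink_bowl, brush from where it was at the start of the episode above 0.02 m).
It also fails if it takes over 72 s, if anything falls off the work surface, if the arm or the gripper's body presses on something with over 40 N, if the wrist force passes 120 N, or if a joint passes its speed limit or range.

## Working session

There is one attempt and no reset: what is moved stays moved. The work goes in short steps, Python scripts to look and compute and a shell command to move; the robot and the scene stay as the last step left them, time stands still between calls to the robot, and variables do not carry over. Pictures are saved under pics/ and viewed, at most 10 in all, crops included, and the job is handed in when it is done.

```bash
ls; mkdir -p pics; python3 - <<'E'
from plant import ctrl
import cv2
print(ctrl.get_state())
for n in ("scene","top","wrist"):
    r=ctrl.read_camera(n); cv2.imwrite(f"pics/{n}0.png",r["pixels"][:,:,::-1]); print(n,r["camera_matrix"],r["xyz"],r["orientation"])
E
```

```text
inch.py
pics
plant.py
{'time': 0.0, 'qpos': array([ 1.11803877e+00,  2.87190862e-01,  1.57819663e+00,  2.08962267e-06,
        1.27856918e+00, -1.50029894e-01]), 'dq': array([ 0.00100401,  0.0008213 , -0.00186939, -0.00090012,  0.00057986,
        0.00122243]), 'joint_efforts': array([-5.10646278e-04, -4.05976903e+01, -2.92624569e+01, -2.57765951e-04,
        5.70731208e-03, -1.06800687e-05]), 'eef_pos': array([0.20093378, 0.6437102 , 0.22991974]), 'tcp_rot': array([ 1.50786706e-01,  9.88565614e-01, -1.12842963e-03, -3.51835519e-04]), 'contact_force': array([-0.85770469,  0.38370665,  0.59426454]), 'wrist_torque': array([0.02769765, 0.0039989 , 0.01124616]), 'finger_force': 0.0, 'opening': 0.9993454712642187}
scene [[413.24500437   0.         318.1824494 ]
 [  0.         413.24500437 199.4287076 ]
 [  0.           0.           1.        ]] [0.13244418 0.47271949 0.68649402] [-0.42504629  0.82124707 -0.33963273  0.17186772]
top [[504.38997982   0.         316.81330525]
 [  0.         504.38997982 207.29748796]
 [  0.           0.           1.        ]] [0.48171022 0.11905616 1.25700297] [-0.70010376  0.71134171 -0.04290021  0.04480247]
wrist [[309.70691629   0.         318.86468363]
 [  0.         309.70691629 199.02270826]
 [  0.           0.           1.        ]] [0.13635455 0.66523223 0.3725384 ] [0.7983102  0.58689876 0.07912794 0.10949633]
```
View pics/scene0.png

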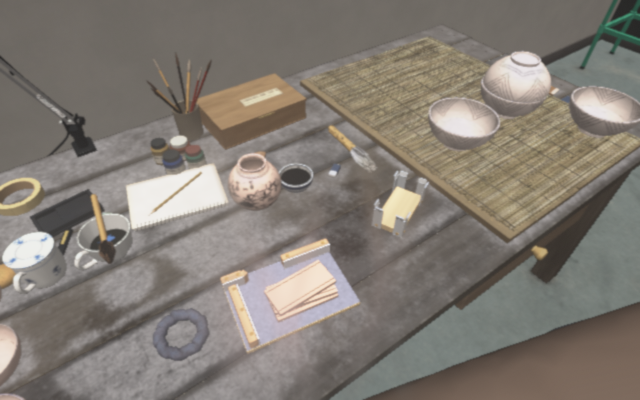

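View pics/top0.png

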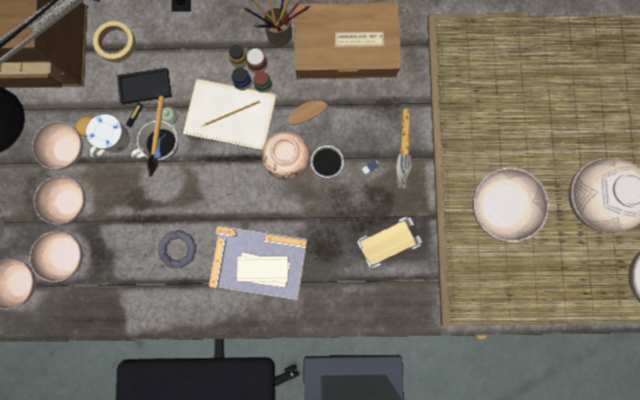

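The scene picture shows the board round (290,300), with the pile on it, and the tray round (400,205). In the top picture the board is round (260,262), with its end fence at left (217,260). Its long fence runs along the upper edge from (218,232) to (305,242), with the gap between. The tray is at (390,243).

```bash
cat > h.py <<'E'
import numpy as np, cv2
from scipy.spatial.transform import Rotation as R
from plant import ctrl
def ray(r,uv,fish=False):
    K=r["camera_matrix"]; uv=np.atleast_2d(np.asarray(uv,float))
    a=(uv-K[:2,2])/K[0,0]
    if fish:
        t=np.linalg.norm(a,axis=1,keepdims=True); d=np.hstack([a/np.maximum(t,1e-9)*np.sin(t),np.cos(t)])
    else: d=np.hstack([a,np.ones((len(a),1))])
    return R.from_quat(r["orientation"]).apply(d)
def onz(r,uv,z,fish=False):
    d=ray(r,uv,fish); c=np.asarray(r["xyz"]); return c+d*((z-c[2])/d[:,2])[:,None]
def tri(r1,uv1,f1,r2,uv2,f2):
    d=[ray(r1,uv1,f1)[0],ray(r2,uv2,f2)[0]]; c=[np.array(r1["xyz"]),np.array(r2["xyz"])]
    A=0;b=0
    for di,ci in zip(d,c):
        di=di/np.linalg.norm(di);P=np.eye(3)-np.outer(di,di);A=A+P;b=b+P@ci
    return np.linalg.solve(A,b)
def go(p,yaw_y=None):
    "tool-axis shift to TCP target p and turn to get tool y at world angle yaw_y (mod pi)"
    s=ctrl.get_state(); T=R.from_quat(s["tcp_rot"]); d=T.inv().apply(np.array(p)-s["eef_pos"]); print("shift",d.round(4))
    if yaw_y is not None:
        y=T.as_matrix()[:,1]; a=np.arctan2(y[1],y[0]); e=(yaw_y-a+np.pi/2)%np.pi-np.pi/2
        print("turn world z",round(e,4),"-> tool rz",round(-e,4))
    t=T.as_matrix()[:,2]; print("tool z",t.round(4),"q",s["qpos"].round(3))
E
python3 - <<'E'
from h import *
s=ctrl.read_camera("scene");t=ctrl.read_camera("top");w=ctrl.read_camera("wrist")
cv2.imwrite("pics/w1.png",w["pixels"][:,:,::-1])
print("board corners",onz(t,[(210,287),(299,298),(218,228),(306,236)],.015).round(3))
print("pile",onz(t,[(263,269)],.045).round(3))
print("tray",onz(t,[(390,243)],.016).round(3), onz(s,[(403,203)],.016).round(3))
print("vase,bowl,brush",onz(t,[(285,155),(327,162),(404,150)],.03).round(3))
go([0.4,0.2,0.25],0)
E
```

```text
board corners [[0.445 0.384 0.015]
 [0.416 0.168 0.015]
 [0.589 0.366 0.015]
 [0.566 0.149 0.015]]
pile [[0.487 0.252 0.045]]
tray [[ 0.545 -0.057  0.016]] [[ 0.552 -0.067  0.016]]
vase,bowl,brush [[ 0.767  0.198  0.03 ]
 [ 0.748  0.094  0.03 ]
 [ 0.775 -0.098  0.03 ]]
shift [-0.3222 -0.3646 -0.0189]
turn world z -1.268 -> tool rz 1.268
tool z [-4.e-04 -8.e-04 -1.e+00] q [ 1.118  0.287  1.577 -0.     1.279 -0.15 ]
```

The manual's scale: shifts go in units of 20 mm. Converting my numbers, -0.471 m is -23.55, -0.266 m is -13.3.

```bash
python3 inch.py '[[[-23.55,-13.3,0],[0,0,-0.17],1],[[-23.55,-13.3,0],[0,0,-0.17],1],[[-23.55,-13.3,0],[0,0,-0.17],1],[[-23.55,-13.3,0],[0,0,-0.17],1],[[-23.55,-13.3,0],[0,0,-0.17],1],[[-23.55,-13.3,0],[0,0,-0.17],1],[[-23.55,-13.3,0],[0,0,-0.17],1],[[-23.55,-13.3,0],[0,0,-0.17],1],[[-23.55,-13.3,0],[0,0,-0.17],1],[[-23.55,-13.3,0],[0,0,-0.17],1]]'; python3 - <<'E'
from h import *
w=ctrl.read_camera("wrist"); np.save("w2.npy",w,allow_pickle=True)
cv2.imwrite("pics/w2.png",w["pixels"][:,:,::-1]); print(w["xyz"],R.from_quat(w["orientation"]).as_matrix().round(3))
go([.57,.25,.2],1.44)
E
```

```text
time: 1.55
eef_pos: [0.5732, 0.2475, 0.2312]
tcp_rot: [0.069, 0.998, -0.0, 0.0]
contact_force: [0.0, 0.4, -0.1]
opening: 1.001
finger_force: 0.0
[0.50599699 0.25772529 0.37359804] [[ 0.137  0.954  0.266]
 [ 0.991 -0.132 -0.037]
 [-0.     0.268 -0.963]]
shift [0.0021 0.0008 0.0311]
turn world z 0.0045 -> tool rz -0.0045
tool z [-7.e-04  2.e-04 -1.e+00] q [ 0.248  0.176  1.708  0.     1.258 -1.188]
```

View pics/w2.png

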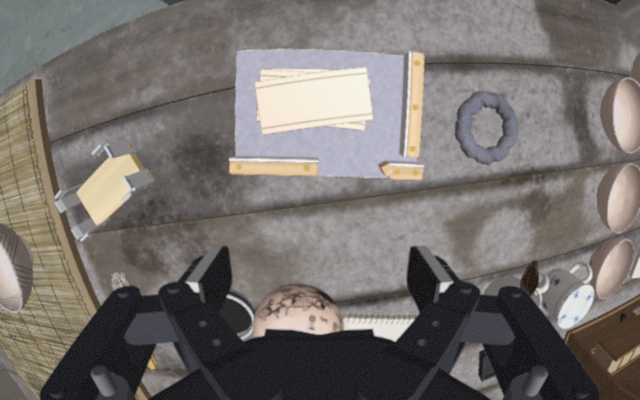

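The wrist picture shows the bed from (236,50) to (404,178), the end fence at right (414,105), and the long fence below, with pieces at (274,167) and (404,171). The pile is at (313,100) and the tray at (108,190). I'll enlarge the board.

```bash
python3 - <<'E'
import cv2
im=cv2.imread("pics/w2.png")[45:187,228:428]; im=cv2.resize(im,None,fx=4,fy=4,interpolation=cv2.INTER_CUBIC); cv2.imwrite("pics/w2c.png",im)
h=cv2.imread("pics/w2.png")
for u,v in [(245,60),(380,60),(360,170),(300,100),(274,168),(274,160),(407,100),(414,100),(262,75),(200,60),(110,190)]: print((u,v),h[v,u][::-1])
E
```

```text
(245, 60) [178 177 193]
(380, 60) [179 179 194]
(360, 170) [181 180 196]
(300, 100) [247 237 220]
(274, 168) [234 206 167]
(274, 160) [236 235 241]
(407, 100) [204 201 206]
(414, 100) [243 215 176]
(262, 75) [215 197 180]
(200, 60) [115 110 104]
(110, 190) [226 209 174]
```

View pics/w2c.png

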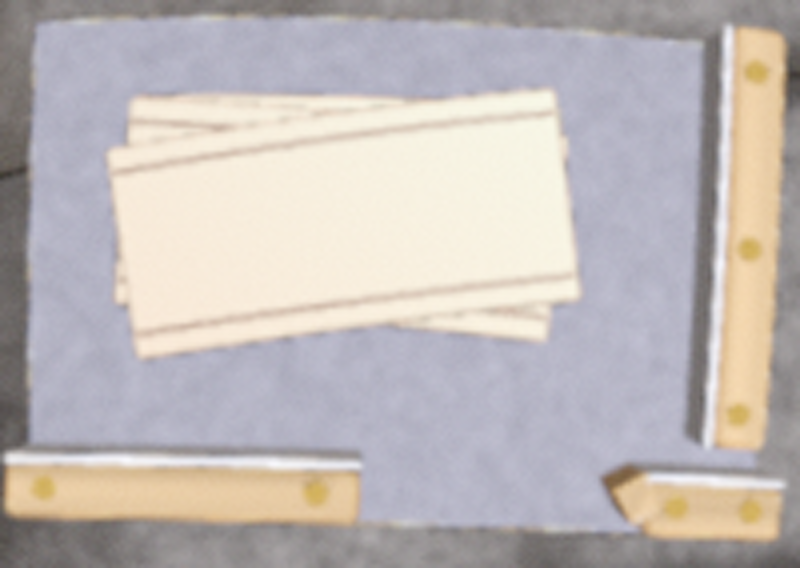

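The crop (4x from (228,45)) shows the bed's upper edge from (38,22) to (700,40) and its left edge from (38,25) to (30,440). The end fence's wood/white edge runs (735,28)-(715,445) and the long fence's (5,466)-(360,470). The top tile's corners are (110,150), (553,90), (580,298) and (140,357).

```bash
python3 - <<'E'
from h import *
w=np.load("w2.npy",allow_pickle=True).item()
im=w["pixels"].astype(int); r,g,b=im[...,0],im[...,1],im[...,2]
c=lambda x,y:np.array([(x+.5)/4-.5+228,(y+.5)/4-.5+45])
def fit(P):
    vx,vy,x,y=cv2.fitLine(P[:,:2].astype(np.float32),cv2.DIST_HUBER,0,.001,.001).ravel(); return np.array([vx,vy]),np.array([x,y])
bright=cv2.GaussianBlur(im.sum(2).astype(np.float32),(0,0),.7); lav=cv2.GaussianBlur((b-r).astype(np.float32),(0,0),.7)
def edge(ch,p0,p1,n=30,h=3):
    "strongest gradient of channel across the line p0-p1, subpixel"
    p0,p1=c(*p0),c(*p1); t=(p1-p0)/np.linalg.norm(p1-p0); nn=np.array([-t[1],t[0]]); s=np.arange(-h,h+.01,.1); out=[]
    for a in np.linspace(.04,.96,n):
        q=p0+(p1-p0)*a+s[:,None]*nn
        v=cv2.remap(ch,q[:,0].astype(np.float32)[None],q[:,1].astype(np.float32)[None],cv2.INTER_CUBIC)[0]
        gr=np.abs(np.gradient(v)); gr=np.convolve(gr,np.ones(7)/7,'same'); gr[:4]=0;gr[-4:]=0; out.append(q[gr.argmax()])
    return np.array(out)
L={}
for k,(ch,p0,p1,z) in dict(bedxm=(bright,(38,22),(700,40),.015),bedym=(bright,(38,25),(30,440),.015),bedxp=(bright,(365,524),(630,530),.015),
  endf=(lav,(735,28),(715,445),.041),longf=(lav,(5,466),(360,470),.041),longf2=(lav,(648,474),(780,487),.041)).items():
    d,p=fit(onz(w,edge(ch,p0,p1),z,True)); L[k]=(d,p); print(k,np.degrees(np.arctan2(d[1],d[0])).round(2),p.round(4))
y=np.mean([L[k][0]*np.sign(L[k][0][1]) for k in("bedxm","bedxp","longf")],0)
y/=np.linalg.norm(y); x=np.array([y[1],-y[0]]); print("yaw",np.arctan2(x[1],x[0]))
print("x coords: ",{k:(L[k][1]@x).round(4) for k in("bedxm","bedxp","longf","longf2")},"y:",{k:(L[k][1]@y).round(4) for k in ("bedym","endf")})
for n,z,q in (("t3",.045,[(110,150),(553,90),(580,298),(140,357)]),("bottom",.025,[(130,97),(565,140),(548,340),(118,300)])):
    P=onz(w,[c(*a) for a in q],z,True)[:,:2]; print(n,(P@np.c_[x,y]).round(4).tolist())
E
```

```text
bedxm 80.29 [0.4303 0.2724]
bedym -9.6 [0.4656 0.1646]
bedxp 80.23 [0.5833 0.288 ]
endf -9.76 [0.5045 0.3572]
longf 80.38 [0.5474 0.1942]
longf2 79.48 [0.5734 0.3464]
yaw -0.169297
x coords:  {'bedxm': np.float32(0.3782), 'bedxp': np.float32(0.5264), 'longf': np.float32(0.5069), 'longf2': np.float32(0.5068)} y: {'bedym': np.float32(0.2407), 'endf': np.float32(0.4371)}
t3 [[0.4208, 0.2708], [0.4016, 0.3869], [0.4571, 0.3963], [0.4766, 0.2799]]
bottom [[0.4034, 0.2719], [0.4125, 0.3937], [0.4697, 0.3912], [0.4616, 0.2698]]
```

```bash
cat >> h.py <<'E'
yaw=-0.1693; BX=np.array([np.cos(yaw),np.sin(yaw)]); BY=np.array([-np.sin(yaw),np.cos(yaw)])
def bw(xp,yp,z): return [*(BX*xp+BY*yp),z]
def where():
    s=ctrl.get_state(); p=s["eef_pos"][:2]; print("x'",(p@BX).round(4),"y'",(p@BY).round(4),"z",s["eef_pos"][2].round(4))
E
python3 -c "
from h import *
go(bw(.383,.333,.10),np.pi/2+yaw)"
```

```text
shift [ 0.1391 -0.0041  0.1312]
turn world z -0.034 -> tool rz 0.034
tool z [-7.e-04  2.e-04 -1.e+00] q [ 0.248  0.176  1.708  0.     1.258 -1.188]
```

Scaled: 0.139 m is 6.95, 0.131 m is 6.55.

```bash
python3 inch.py '[[[6.95,-0.2,6.55],[0,0,0.034],0.6],[[6.95,-0.2,6.55],[0,0,0.034],0.6],[[6.95,-0.2,6.55],[0,0,0.034],0.6],[[6.95,-0.2,6.55],[0,0,0.034],0.6],[[6.95,-0.2,6.55],[0,0,0.034],0.6],[[6.95,-0.2,6.55],[0,0,0.034],0.6]]'; python3 - <<'E'
from h import *
w=ctrl.read_camera("wrist"); np.save("w3.npy",w,allow_pickle=True)
cv2.imwrite("pics/w3.png",w["pixels"][:,:,::-1]); where()
go(bw(.383,.333,.025),np.pi/2+yaw)
E
```

```text
time: 2.35
eef_pos: [0.4356, 0.2655, 0.1027]
tcp_rot: [0.083, 0.997, 0.001, 0.002]
contact_force: [0.1, 0.0, -0.7]
opening: 0.6
finger_force: 0.0
x' 0.3847 y' 0.3348 z 0.1026
shift [ 0.002  -0.002   0.0776]
turn world z -0.0025 -> tool rz 0.0025
tool z [ 0.0045  0.0016 -1.    ] q [ 0.348  0.069  2.08  -0.     0.987 -1.056]
```

View pics/w3.png

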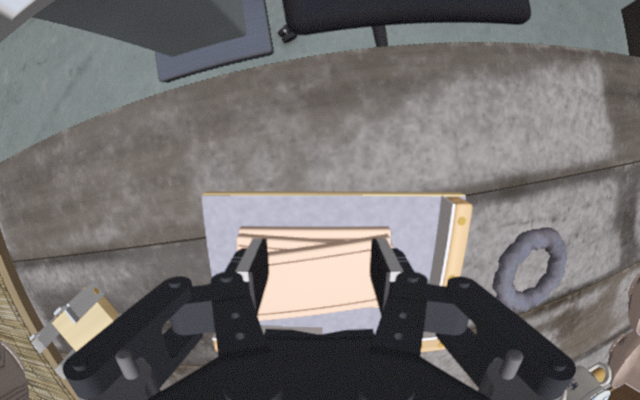

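The wrist picture shows the bed's far corner at (203,194), the end fence's inner top corner at (456,198), the pile's corner at (240,229), and the fingertips at (262,240) and (375,240) above it.

```bash
python3 - <<'E'
from h import *
a=np.load("w2.npy",allow_pickle=True).item();b=np.load("w3.npy",allow_pickle=True).item()
c=lambda x,y:((x+.5)/4-.5+228,(y+.5)/4-.5+45)
for n,p,q in (("bed corner",c(38,23),(204,195)),("end fence top",c(735,28),(456,198)),("lower tile corner",c(130,97),(240,228.5))):
    P=tri(a,p,True,b,q,True); print(n,P.round(4),(P[:2]@np.c_[BX,BY]).round(4))
E
python3 inch.py '[[[0.1,-0.1,2],[0,0,0.003],0.6],[[0.1,-0.1,3.9],[0,0,0.003],0.6],[[0.1,-0.1,4.1],[0,0,0.003],0.6],[[0.1,-0.1,4.1],[0,0,0.003],0.6]]'; python3 -c "
from h import *
where()"
```

```text
bed corner [0.4136 0.1747 0.0129] [0.3782 0.2419]
end fence top [0.4447 0.3715 0.0307] [0.3757 0.4411]
lower tile corner [0.4434 0.2008 0.022 ] [0.4032 0.2727]
time: 2.9
eef_pos: [0.4324, 0.2631, 0.0196]
tcp_rot: [0.085, 0.996, 0.0, 0.001]
contact_force: [0.3, 0.7, 0.7]
opening: 0.602
finger_force: 0.0
x' 0.3819 y' 0.3322 z 0.0196
```

```bash
for i in 1; do python3 inch.py '[[[0,0,0.1],[0,0,0],0.6],[[0,0,0.1],[0,0,0],0.6]]' | egrep 'eef|contact'; python3 inch.py '[[[0,0,0.1],[0,0,0],0.6],[[0,0,0.1],[0,0,0],0.6]]'| egrep 'eef|contact'; python3 inch.py '[[[0,0,0.1],[0,0,0],0.6],[[0,0,0.1],[0,0,0],0.6]]'| egrep 'eef|contact'; done
```

```text
eef_pos: [0.4319, 0.2631, 0.0176]
contact_force: [0.7, 0.0, 0.6]
eef_pos: [0.4308, 0.2627, 0.0144]
contact_force: [-0.5, 0.7, 0.9]
eef_pos: [0.4307, 0.2627, 0.0121]
contact_force: [-0.8, 0.8, -0.5]
```

```bash
python3 inch.py '[[[0,0,0.075],[0,0,0],0.6],[[0,0,0.075],[0,0,0],0.6]]' | egrep 'eef|contact'; python3 inch.py '[[[0,0,0.075],[0,0,0],0.6],[[0,0,0.075],[0,0,0],0.6]]'| egrep 'eef|contact'; python3 -c "
from h import *
where()
go(bw(.43,.333,.01),np.pi/2+yaw)"
```

```text
eef_pos: [0.4312, 0.2629, 0.0118]
contact_force: [-2.2, -1.0, 6.2]
eef_pos: [0.4317, 0.2631, 0.0117]
contact_force: [-6.5, -2.6, 14.5]
x' 0.3812 y' 0.332 z 0.0117
shift [-0.0488  0.001   0.0017]
turn world z 0.0 -> tool rz -0.0
tool z [-1.e-04 -3.e-04 -1.e+00] q [ 0.346  0.221  2.116 -0.     0.805 -1.055]
```

```bash
python3 inch.py '[[[0,0,-0.175],[0,0,0],0.6],[[-0.3,0,-0.175],[0,0,0],0.6],[[-0.6,0,-0.175],[0,0,0],0.6],[[-0.9,0,-0.175],[0,0,0],0.6],[[-1.2,0,-0.175],[0,0,0],0.6],[[-1.45,0,-0.175],[0,0,0],0.6],[[-1.7,0,-0.175],[0,0,0],0.6],[[-1.95,0,-0.175],[0,0,0],0.6],[[-2.15,0,-0.175],[0,0,0],0.6],[[-2.3,0,-0.175],[0,0,0],0.6]]';  python3 inch.py '[[[0,0,0],[0,0,0],0.6],[[0,0,0],[0,0,0],0.6]]'|egrep 'eef|contact'; python3 - <<'E'
from h import *
where(); w=ctrl.read_camera("wrist"); np.save("w4.npy",w,allow_pickle=True)
cv2.imwrite("pics/w4.png",cv2.resize(w["pixels"][150:350,190:490,::-1],None,fx=2.6,fy=2.6,interpolation=cv2.INTER_CUBIC))
E
```

```text
time: 5.4
eef_pos: [0.4763, 0.2549, 0.0127]
tcp_rot: [0.085, 0.996, -0.0, -0.0]
contact_force: [-2.2, 1.6, -1.8]
opening: 0.605
finger_force: 0.8
eef_pos: [0.4767, 0.255, 0.0131]
contact_force: [-0.0, 0.2, 0.3]
x' 0.4269 y' 0.3317 z 0.0131
```

View pics/w4.png

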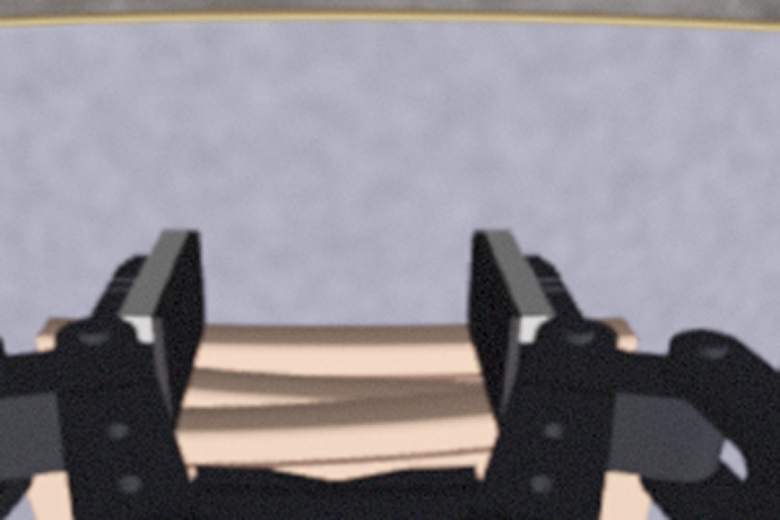

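The crop (2.6x from (190,150)) shows the pushed edges of the tiles as bands at rows 325, 345, 370 and 410-430 between the fingers. I'll check which are steps.

```bash
python3 - <<'E'
from h import *
w=np.load("w4.npy",allow_pickle=True).item()
for u in (215,465):
  for v in (325,345,372,386,407,432,468):
    p=((u+.5)/2.6-.5+190,(v+.5)/2.6-.5+150)
    print((u,v),"x' at z=15,25,35,45:",[(onz(w,p,z,True)[0,:2]@BX).round(4) for z in(.015,.025,.035,.045)])
E
```

```text
(215, 325) x' at z=15,25,35,45: [np.float64(0.4389), np.float64(0.4332), np.float64(0.4275), np.float64(0.4218)]
(215, 345) x' at z=15,25,35,45: [np.float64(0.4436), np.float64(0.4376), np.float64(0.4315), np.float64(0.4255)]
(215, 372) x' at z=15,25,35,45: [np.float64(0.4502), np.float64(0.4437), np.float64(0.4372), np.float64(0.4307)]
(215, 386) x' at z=15,25,35,45: [np.float64(0.4538), np.float64(0.447), np.float64(0.4403), np.float64(0.4335)]
(215, 407) x' at z=15,25,35,45: [np.float64(0.4593), np.float64(0.4521), np.float64(0.445), np.float64(0.4378)]
(215, 432) x' at z=15,25,35,45: [np.float64(0.4661), np.float64(0.4584), np.float64(0.4508), np.float64(0.4431)]
(215, 468) x' at z=15,25,35,45: [np.float64(0.4764), np.float64(0.4681), np.float64(0.4597), np.float64(0.4513)]
(465, 325) x' at z=15,25,35,45: [np.float64(0.439), np.float64(0.4333), np.float64(0.4276), np.float64(0.4219)]
(465, 345) x' at z=15,25,35,45: [np.float64(0.4437), np.float64(0.4377), np.float64(0.4316), np.float64(0.4256)]
(465, 372) x' at z=15,25,35,45: [np.float64(0.4504), np.float64(0.4438), np.float64(0.4373), np.float64(0.4308)]
(465, 386) x' at z=15,25,35,45: [np.float64(0.4539), np.float64(0.4471), np.float64(0.4404), np.float64(0.4336)]
(465, 407) x' at z=15,25,35,45: [np.float64(0.4594), np.float64(0.4522), np.float64(0.4451), np.float64(0.4379)]
(465, 432) x' at z=15,25,35,45: [np.float64(0.4662), np.float64(0.4586), np.float64(0.4509), np.float64(0.4433)]
(465, 468) x' at z=15,25,35,45: [np.float64(0.4766), np.float64(0.4682), np.float64(0.4598), np.float64(0.4514)]
```

Scaled: -0.006 m is -0.3, -0.004 m is -0.2.

```bash
python3 inch.py '[[[-0.1,0,0],[0,0,0],0.6],[[-0.2,0,0],[0,0,0],0.6],[[-0.3,0,0],[0,0,0],0.6],[[-0.3,0,0],[0,0,0],0.6]]'|egrep 'eef|contact';python3 inch.py '[[[-0.05,0,0],[0,0,0],0.6],[[-0.05,0,0],[0,0,0],0.6]]'|egrep 'eef|contact';python3 inch.py '[[[-0.05,0,0],[0,0,0],0.6],[[-0.05,0,0],[0,0,0],0.6]]'|egrep 'eef|contact';python3 inch.py '[[[-0.05,0,0],[0,0,0],0.6],[[-0.05,0,0],[0,0,0],0.6]]'|egrep 'eef|contact'; python3 -c "
from h import *
where()"
```

```text
eef_pos: [0.4818, 0.254, 0.0128]
contact_force: [-3.7, 0.8, 4.6]
eef_pos: [0.4825, 0.2539, 0.0127]
contact_force: [-5.3, 0.9, 2.8]
eef_pos: [0.4828, 0.2538, 0.0126]
contact_force: [-7.8, 1.2, 5.3]
eef_pos: [0.4829, 0.2537, 0.0125]
contact_force: [-8.2, 2.7, 5.7]
x' 0.4333 y' 0.3314 z 0.0125
```

```bash
python3 inch.py '[[[0.5,0,0],[0,0,0],0.6],[[1,0,0],[0,0,0],0.6],[[1,0,-2],[0,0,0],0.6],[[1,0,-3.5],[0,0,0],0.6],[[1,0,-3.5],[0,0,0],0.3],[[1,0,-3.5],[0,0,0],0.3]]' >/dev/null; python3 -c "
from h import *
where(); go(bw(.470,.250,.08),yaw)"
```

```text
x' 0.4149 y' 0.3312 z 0.0819
shift [-0.0551 -0.0812  0.002 ]
turn world z -1.5703 -> tool rz 1.5703
tool z [-6.e-04 -4.e-04 -1.e+00] q [ 0.313  0.149  2.037 -0.     0.956 -1.088]
```

Scaled: -0.081 m is -4.05, -0.055 m is -2.75.

```bash
python3 inch.py '[[[-2.75,-4.05,0],[0,0,1.571],0.3],[[-2.75,-4.05,0],[0,0,1.571],0.3],[[-2.75,-4.05,0],[0,0,1.571],0.3],[[-2.75,-4.05,0],[0,0,1.571],0.3],[[-2.75,-4.05,0],[0,0,1.571],0.3],[[-2.75,-4.05,0],[0,0,1.571],0.3],[[-2.75,-4.05,0],[0,0,1.571],0.3],[[-2.75,-4.05,0],[0,0,1.571],0.3],[[-2.75,-4.05,0],[0,0,1.571],0.3],[[-2.75,-4.05,0],[0,0,1.571],0.3]]' |grep -v opening; python3 - <<'E'
from h import *
where();go(bw(.470,.250,.0155),yaw)
w=ctrl.read_camera("wrist"); np.save("w5.npy",w,allow_pickle=True)
cv2.imwrite("pics/w5.png",w["pixels"][:,:,::-1])
E
```

```text
time: 8.95
eef_pos: [0.5047, 0.1675, 0.0809]
tcp_rot: [0.764, 0.645, -0.001, -0.001]
contact_force: [-0.2, -0.8, 0.3]
finger_force: 0.0
x' 0.4693 y' 0.2501 z 0.0809
shift [-0.      0.0009  0.0654]
turn world z -0.0001 -> tool rz 0.0001
tool z [-3.1e-03 -5.0e-04 -1.0e+00] q [ 0.13   0.154  2.034 -0.     0.957  0.299]
```

View pics/w5.png

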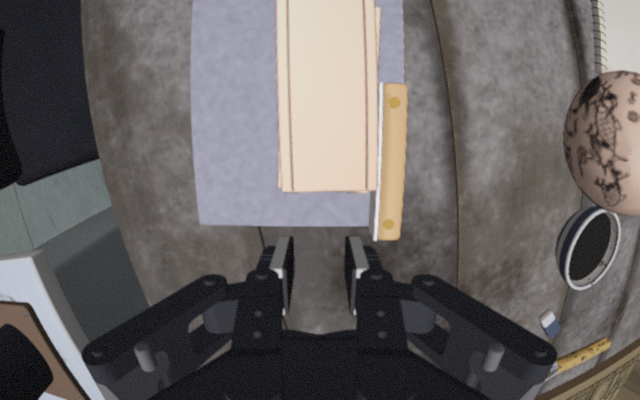

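The wrist picture shows the pile nearly square along the long fence (380,150), with its near end at row 192 and the fingers clear below it at rows 240-310.

```bash
python3 inch.py '[[[0,0.05,2.5],[0,0,0],0.3],[[0,0.05,3.275],[0,0,0],0.3],[[0,0.05,3.275],[0,0,0],0.3]]'|egrep 'eef|contact'; python3 inch.py '[[[0.3,0,0],[0,0,0],0.3],[[0.6,0,0],[0,0,0],0.3],[[0.9,0,0],[0,0,0],0.3],[[1.15,0,0],[0,0,0],0.3],[[1.4,0,0],[0,0,0],0.3],[[1.65,0,0],[0,0,0],0.3],[[1.9,0,0],[0,0,0],0.3],[[2.15,0,0],[0,0,0],0.3],[[2.3,0,0],[0,0,0],0.3],[[2.3,0,0],[0,0,0],0.3]]'|egrep 'eef|contact'; python3 - <<'E'
from h import *
where()
E
```

```text
eef_pos: [0.5067, 0.1675, 0.0169]
contact_force: [-0.0, -0.1, 0.2]
eef_pos: [0.5147, 0.2133, 0.0172]
contact_force: [-1.4, -0.5, 0.5]
x' 0.4714 y' 0.297 z 0.0172
```

Scaled: 0.006 m is 0.3, 0.0045 m is 0.225.

```bash
python3 inch.py '[[[0.075,0,0.05],[0,0,0],0.3],[[0.15,0,0.05],[0,0,0],0.3],[[0.225,0,0.05],[0,0,0],0.3],[[0.3,0,0.05],[0,0,0],0.3],[[0.3,0,0.05],[0,0,0],0.3]]'|egrep 'eef|contact';for i in 1; do python3 inch.py '[[[0.05,0,0],[0,0,0],0.3],[[0.05,0,0],[0,0,0],0.3]]'|egrep 'eef|contact';python3 inch.py '[[[0.05,0,0],[0,0,0],0.3],[[0.05,0,0],[0,0,0],0.3]]'|egrep 'eef|contact';python3 inch.py '[[[0.05,0,0],[0,0,0],0.3],[[0.05,0,0],[0,0,0],0.3]]'|egrep 'eef|contact';  done; python3 - <<'E'
from h import *
where()
E
```

```text
eef_pos: [0.515, 0.2176, 0.0161]
contact_force: [-2.4, -5.6, 1.9]
eef_pos: [0.5149, 0.2177, 0.0161]
contact_force: [-3.2, -10.0, 4.5]
eef_pos: [0.5148, 0.2178, 0.0161]
contact_force: [-3.0, -13.7, 6.2]
eef_pos: [0.5148, 0.2179, 0.0161]
contact_force: [-3.6, -16.4, 6.4]
x' 0.4708 y' 0.3015 z 0.0161
```

```bash
python3 inch.py '[[[-0.5,0,0],[0,0,0],0.3],[[-1,0,-1.5],[0,0,0],0.3],[[-1,0,-4],[0,0,0],0.6],[[-1,0,-5.5],[0,0,0],0.6],[[-1,0,-5.5],[0,0,0],0.6]]'|egrep 'eef|contact'; python3 - <<'E'
from h import *
where(); w=ctrl.read_camera("wrist"); np.save("w6.npy",w,allow_pickle=True)
cv2.imwrite("pics/w6.png",cv2.resize(w["pixels"][0:210,190:440,::-1],None,fx=2.8,fy=2.8,interpolation=cv2.INTER_CUBIC))
E
```

```text
eef_pos: [0.5151, 0.203, 0.1297]
contact_force: [0.4, -0.2, -0.7]
x' 0.4736 y' 0.2868 z 0.1297
```

View pics/w6.png

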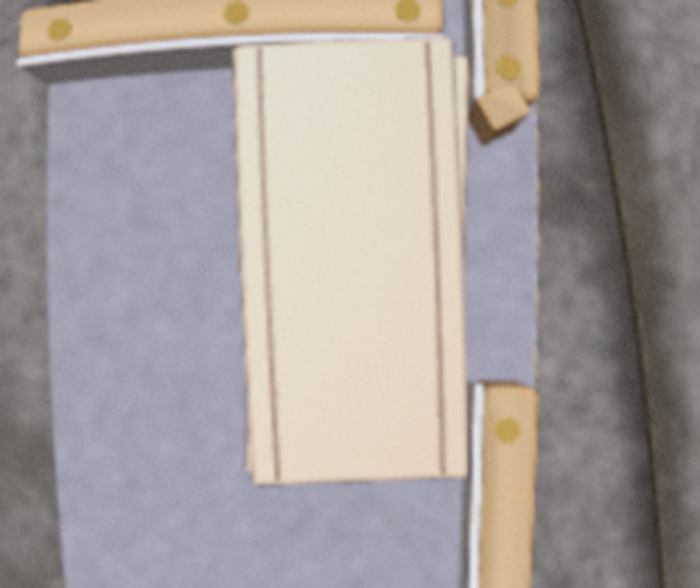

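The crop (2.8x from (190,0)) shows all the tiles against the end fence (row 40). The top tile's upper right corner (450,40) is a few mm off the long fence (485), so a second push towards the long fence is needed.

```bash
python3 -c "
from h import *
go(bw(.408,.374,.07),np.pi/2+yaw)"
```

```text
shift [ 0.0876 -0.0643  0.0573]
turn world z -1.57 -> tool rz 1.57
tool z [ 0.003   0.0015 -1.    ] q [1.920e-01 1.260e-01 1.966e+00 1.000e-03 1.046e+00 3.610e-01]
```

Scaled: 0.088 m is 4.4, -0.064 m is -3.2.

```bash
python3 inch.py '[[[4.4,-3.2,0],[0,0,-1.571],0.6],[[4.4,-3.2,0],[0,0,-1.571],0.6],[[4.4,-3.2,0],[0,0,-1.571],0.6],[[4.4,-3.2,0],[0,0,-1.571],0.6],[[4.4,-3.2,0],[0,0,-1.571],0.6],[[4.4,-3.2,2],[0,0,-1.571],0.6],[[4.4,-3.2,2.85],[0,0,-1.571],0.6],[[4.4,-3.2,2.85],[0,0,-1.571],0.6],[[4.4,-3.2,2.85],[0,0,-1.571],0.6],[[4.4,-3.2,2.85],[0,0,-1.571],0.6]]' |egrep 'eef|contact'; python3 - <<'E'
from h import *
where();go(bw(.41,.374,.0135),np.pi/2+yaw)
E
```

```text
eef_pos: [0.4632, 0.2992, 0.0671]
contact_force: [0.4, 0.4, 0.2]
x' 0.4061 y' 0.373 z 0.0671
shift [-0.004   0.0011  0.0535]
turn world z 0.0015 -> tool rz -0.0015
tool z [-0.0036 -0.001  -1.    ] q [ 3.890e-01  2.160e-01  1.991e+00  1.000e-03  9.380e-01 -1.011e+00]
```

The manual's scale: shifts go in units of 20 mm. Converting my numbers, 0.0535 m is 2.675, 0.053 m is 2.65.

```bash
python3 inch.py '[[[0,0.05,1.5],[0,0,0],0.6],[[0,0.05,2.65],[0,0,0],0.6],[[-0.3,0.05,2.675],[0,0,0],0.6],[[-0.6,0.05,2.675],[0,0,0],0.6],[[-0.85,0.05,2.675],[0,0,0],0.6],[[-1.05,0.05,2.675],[0,0,0],0.6],[[-1.2,0.05,2.675],[0,0,0],0.6],[[-1.3,0.05,2.675],[0,0,0],0.6],[[-1.4,0.05,2.675],[0,0,0],0.6],[[-1.4,0.05,2.675],[0,0,0],0.6]]' |egrep 'eef|contact'; for i in 1; do python3 inch.py '[[[-0.075,0,0],[0,0,0],0.6],[[-0.075,0,0],[0,0,0],0.6]]'|egrep 'eef|contact';python3 inch.py '[[[-0.075,0,0],[0,0,0],0.6],[[-0.075,0,0],[0,0,0],0.6]]'|egrep 'eef|contact'; python3 inch.py '[[[-0.075,0,0],[0,0,0],0.6],[[-0.075,0,0],[0,0,0],0.6]]'|egrep 'eef|contact'; done; python3 -c "
from h import *
where()"
```

```text
eef_pos: [0.492, 0.2958, 0.0157]
contact_force: [-4.1, 0.6, 2.5]
eef_pos: [0.4923, 0.2957, 0.0156]
contact_force: [-7.5, 1.1, 5.3]
eef_pos: [0.4922, 0.2957, 0.0156]
contact_force: [-11.7, 1.8, 9.3]
eef_pos: [0.4922, 0.2957, 0.0156]
contact_force: [-16.1, 3.4, 11.5]
x' 0.4353 y' 0.3744 z 0.0156
```

Scaled: -0.07 m is -3.5, -0.05 m is -2.5.

```bash
python3 inch.py '[[[0.5,0,0],[0,0,0],0.6],[[1.25,0,0],[0,0,0],0.6],[[1.25,0,-2.5],[0,0,0],0.6],[[1.25,0,-3.5],[0,0,0],0.3],[[1.25,0,-3.5],[0,0,0],0.3]]' |egrep 'eef|contact'; python3 -c "
from h import *
where(); go(bw(.472,.288,.09),yaw)"
```

```text
eef_pos: [0.4737, 0.2998, 0.0879]
contact_force: [0.1, 0.6, -0.7]
x' 0.4164 y' 0.3754 z 0.0879
shift [-0.0556 -0.0873 -0.002 ]
turn world z -1.5703 -> tool rz 1.5703
tool z [ 0.0054  0.0018 -1.    ] q [ 0.384  0.198  1.967 -0.     0.971 -1.017]
```

```bash
python3 inch.py '[[[-2.8,-4.35,0],[0,0,1.571],0.3],[[-2.8,-4.35,0],[0,0,1.571],0.3],[[-2.8,-4.35,0],[0,0,1.571],0.3],[[-2.8,-4.35,0],[0,0,1.571],0.3],[[-2.8,-4.35,0],[0,0,1.571],0.3],[[-2.8,-4.35,0],[0,0,1.571],0.3],[[-2.8,-4.35,0],[0,0,1.571],0.3],[[-2.8,-4.35,0],[0,0,1.571],0.3],[[-2.8,-4.35,0],[0,0,1.571],0.3],[[-2.8,-4.35,0],[0,0,1.571],0.3]]' |grep -v opening; python3 - <<'E'
from h import *
where();go(bw(.471,.288,.0155),yaw)
w=ctrl.read_camera("wrist"); np.save("w7.npy",w,allow_pickle=True)
cv2.imwrite("pics/w7.png",w["pixels"][:,:,::-1])
E
```

```text
time: 17.8
eef_pos: [0.5116, 0.2038, 0.0841]
tcp_rot: [0.764, 0.645, -0.001, -0.0]
contact_force: [0.8, -0.2, -0.4]
finger_force: 0.0
x' 0.47 y' 0.287 z 0.0841
shift [0.001  0.0012 0.0686]
turn world z -0.0 -> tool rz 0.0
tool z [-2.4e-03 -7.0e-04 -1.0e+00] q [ 0.195  0.187  1.987 -0.     0.969  0.364]
```

Scaled: 0.0685 m is 3.425, 0.05 m is 2.5.

```bash
python3 inch.py '[[[0,0.05,2.5],[0,0,0],0.3],[[0,0.05,3.425],[0,0,0],0.3],[[0,0.05,3.425],[0,0,0],0.3],[[0.3,0.05,3.425],[0,0,0],0.3],[[0.5,0.05,3.425],[0,0,0],0.3],[[0.65,0.05,3.425],[0,0,0],0.3],[[0.8,0.05,3.425],[0,0,0],0.3],[[0.9,0.05,3.425],[0,0,0],0.3],[[0.9,0.05,3.425],[0,0,0],0.3]]'|egrep 'eef|contact'; for i in 1; do python3 inch.py '[[[0.075,0,0],[0,0,0],0.3],[[0.075,0,0],[0,0,0],0.3]]'|egrep 'eef|contact';python3 inch.py '[[[0.075,0,0],[0,0,0],0.3],[[0.075,0,0],[0,0,0],0.3]]'|egrep 'eef|contact';python3 inch.py '[[[0.075,0,0],[0,0,0],0.3],[[0.075,0,0],[0,0,0],0.3]]'|egrep 'eef|contact';  done; python3 - <<'E'
from h import *
where()
E
```

```text
eef_pos: [0.5162, 0.2189, 0.0175]
contact_force: [-1.3, -11.4, 4.6]
eef_pos: [0.5162, 0.2189, 0.0175]
contact_force: [-3.1, -16.0, 7.2]
eef_pos: [0.5161, 0.2189, 0.0175]
contact_force: [-4.8, -22.9, 9.3]
eef_pos: [0.5161, 0.2189, 0.0176]
contact_force: [-5.3, -27.7, 11.9]
x' 0.4719 y' 0.3027 z 0.0176
```

Scaled: -0.11 m is -5.5, -0.08 m is -4.

```bash
python3 inch.py '[[[-0.6,0,0],[0,0,0],0.3],[[-1,0,-1.5],[0,0,0],0.6],[[-1,0,-4],[0,0,0],1],[[-1,0,-5.5],[0,0,0],1],[[-1,0,-5.5],[0,0,0],1]]'|egrep 'eef|contact'; python3 - <<'E'
from h import *
where(); w=ctrl.read_camera("wrist"); np.save("w8.npy",w,allow_pickle=True)
cv2.imwrite("pics/w8.png",cv2.resize(w["pixels"][0:210,190:440,::-1],None,fx=2.8,fy=2.8,interpolation=cv2.INTER_CUBIC))
E
```

```text
eef_pos: [0.5162, 0.2072, 0.1306]
contact_force: [1.1, -0.5, -0.3]
x' 0.4739 y' 0.2912 z 0.1306
```

View pics/w8.png

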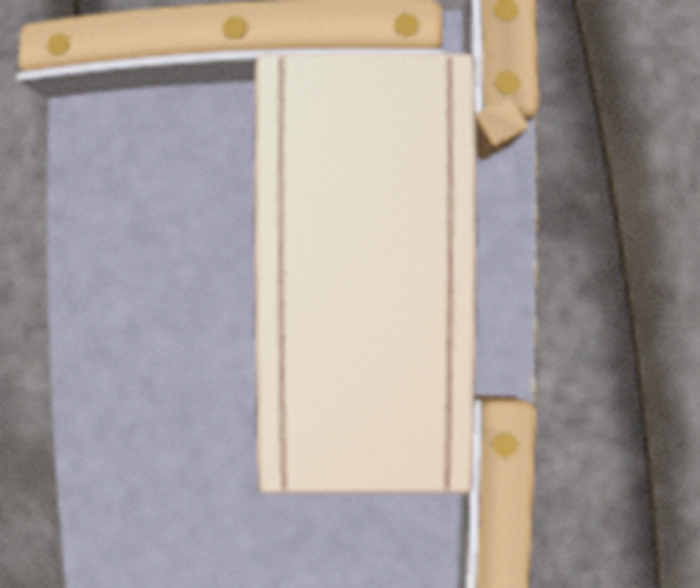

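The crop shows a neat pile: one outline, corners (255,57), (472,55), (468,490) and (262,490). Its end is at the end fence and its right side lies along the white faces of the long fence, so it is square. Next I'll look at the tray.

```bash
python3 - <<'E'
from h import *
w=np.load("w8.npy",allow_pickle=True).item()
P=onz(w,[((a+.5)/2.8-.5+190,(b+.5)/2.8-.5) for a,b in((255,57),(472,55),(468,490),(262,490))],.045,True)[:,:2]@np.c_[BX,BY]
print(P.round(4),P.mean(0).round(4))
go([.577,-.13,.21],.40)
E
```

```text
[[0.4465 0.4333]
 [0.5034 0.434 ]
 [0.503  0.3158]
 [0.4475 0.3159]] [0.4751 0.3747]
shift [-0.3213  0.1185 -0.0819]
turn world z 0.5698 -> tool rz -0.5698
tool z [ 2.6e-03  9.0e-04 -1.0e+00] q [0.199 0.131 1.959 0.    1.049 0.369]
```

Scaled: -0.321 m is -16.05, 0.118 m is 5.9.

```bash
python3 inch.py '[[[-16.05,5.9,-4],[0,0,-0.57],1],[[-16.05,5.9,-4],[0,0,-0.57],1],[[-16.05,5.9,-4],[0,0,-0.57],1],[[-16.05,5.9,-4],[0,0,-0.57],1],[[-16.05,5.9,-4],[0,0,-0.57],1],[[-16.05,5.9,-4],[0,0,-0.57],1],[[-16.05,5.9,-4],[0,0,-0.57],1],[[-16.05,5.9,-4],[0,0,-0.57],1]]'|egrep 'eef|contact'; python3 - <<'E'
from h import *
w=ctrl.read_camera("wrist"); np.save("w9.npy",w,allow_pickle=True)
cv2.imwrite("pics/w9.png",w["pixels"][:,:,::-1])
im=w["pixels"].astype(int); m=((im[...,0]-im[...,2]>38)&(im[...,0]>190)).astype(np.uint8); m[200:]=0
n,l,st,ce=cv2.connectedComponentsWithStats(m)
for i in range(1,n):
    if st[i,4]>150: print(st[i],ce[i])
E
```

```text
eef_pos: [0.575, -0.1291, 0.2048]
contact_force: [0.2, 0.8, -1.1]
[ 293   44   62  116 6944] [323.9156106  101.53859447]
```

Scaled: 0.06 m is 3.

```bash
python3 inch.py '[[[0,3,0],[0,0,0],1],[[0,3,0],[0,0,0],1],[[0,3,0],[0,0,0],1]]'|egrep 'eef|contact'; python3 - <<'E'
from h import *
w=ctrl.read_camera("wrist"); np.save("w10.npy",w,allow_pickle=True)
A=[]
for f in("w9.npy","w10.npy"):
    w=np.load(f,allow_pickle=True).item()
    im=w["pixels"].astype(int); m=((im[...,0]-im[...,2]>38)&(im[...,0]>190)).astype(np.uint8); m[200:]=0
    n,l,st,ce=cv2.connectedComponentsWithStats(m); i=1+st[1:,4].argmax(); print(st[i],ce[i])
    c=max(cv2.findContours((l==i).astype(np.uint8),0,cv2.CHAIN_APPROX_NONE)[0],key=len)[:,0]
    for z in (.010,.016,.022):
        P=onz(w,c,z,True)[:,:2].astype(np.float32)
        (cx,cy),s,a=cv2.minAreaRect(P); print(z,round(cx,4),round(cy,4),np.round(s,4),round(a,2))
    A.append((w,ce[i]))
print("centre tri",tri(A[0][0],A[0][1],True,A[1][0],A[1][1],True))
im=A[0][0]["pixels"][25:185,235:415,::-1]; cv2.imwrite("pics/w9c.png",cv2.resize(im,None,fx=3.5,fy=3.5,interpolation=cv2.INTER_CUBIC))
E
```

```text
eef_pos: [0.6307, -0.1048, 0.2061]
contact_force: [-1.1, 0.4, 0.2]
[ 293   44   62  116 6944] [323.9156106  101.53859447]
0.01 0.5469 -0.0491 [0.065  0.1279] 23.91
0.016 0.5469 -0.0494 [0.0639 0.1256] 23.91
0.022 0.547 -0.0497 [0.0627 0.1233] 23.91
[ 238   45   60  116 6555] [267.70297483 102.39786423]
0.01 0.5462 -0.0494 [0.0654 0.1277] 23.8
0.016 0.5472 -0.0493 [0.0642 0.1254] 23.8
0.022 0.5482 -0.0491 [0.063  0.1232] 23.8
centre tri [ 0.54708479 -0.04962406  0.01213461]
```

View pics/w9c.png

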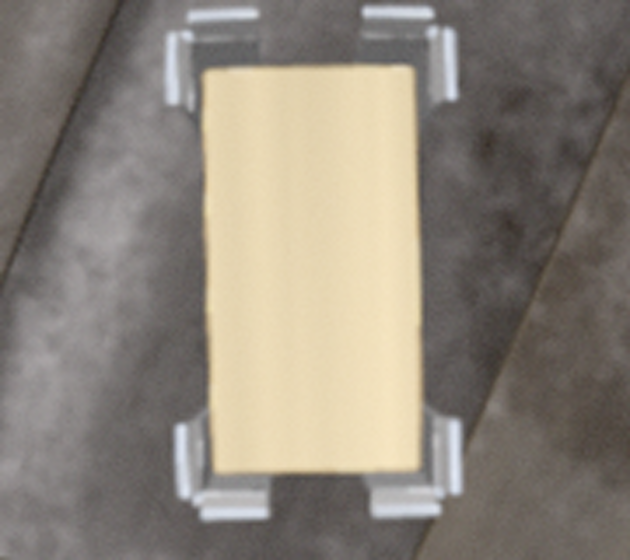

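The crop (3.5x from (235,25)) shows the tray's floor upright and empty, with corners (204,67), (413,66), (420,471) and (214,472), between the four posts.

```bash
python3 -c "
from h import *
go(bw(.4752,.3742,.12),yaw)"
```

```text
shift [0.4015 0.0629 0.087 ]
turn world z -0.5709 -> tool rz 0.5709
tool z [-1.5e-03  4.0e-04 -1.0e+00] q [-0.324  0.23   1.691 -0.     1.222 -0.726]
```

Scaled: 0.4015 m is 20.075, 0.087 m is 4.35.

```bash
python3 inch.py '[[[20.075,3.15,1],[0,0,0.571],1],[[20.075,3.15,1],[0,0,0.571],1],[[20.075,3.15,2],[0,0,0.571],1],[[20.075,3.15,3],[0,0,0.571],1],[[20.075,3.15,4.35],[0,0,0.571],1],[[20.075,3.15,4.35],[0,0,0.571],1],[[20.075,3.15,4.35],[0,0,0.571],1],[[20.075,3.15,4.35],[0,0,0.571],1],[[20.075,3.15,4.35],[0,0,0.571],1],[[20.075,3.15,4.35],[0,0,0.571],1]]'|egrep 'eef|contact'; python3 -c "
from h import *
where();go(bw(.4752,.3742,.0135),yaw)"
```

```text
eef_pos: [0.5339, 0.2866, 0.1215]
contact_force: [-0.1, 0.4, -0.8]
x' 0.478 y' 0.3724 z 0.1215
shift [ 0.0017 -0.003   0.108 ]
turn world z 0.0035 -> tool rz -0.0035
tool z [ 1.8e-03  3.0e-04 -1.0e+00] q [ 0.325  0.247  1.837 -0.     1.056  0.498]
```

Scaled: 0.05 m is 2.5, 0.03 m is 1.5.

```bash
python3 inch.py '[[[0,0,1.5],[0,0,0],1],[[0,0,2.5],[0,0,0],1],[[0,0,2.5],[0,0,0],1]]'|egrep 'eef|contact'; python3 -c "
from h import *
where();go(bw(.4752,.3742,.0135),yaw)"
```

```text
eef_pos: [0.5318, 0.2865, 0.0683]
contact_force: [-0.9, -0.1, 0.1]
x' 0.4759 y' 0.372 z 0.0683
shift [ 0.0023 -0.0005  0.0547]
turn world z 0.0029 -> tool rz -0.0029
tool z [-0.0042 -0.0015 -1.    ] q [ 0.326  0.318  1.861 -0.     0.968  0.499]
```

```bash
python3 inch.py '[[[0.1,0,1.5],[0,0,-0.002],1],[[0.1,-0.025,2.75],[0,0,-0.002],1],[[0.1,-0.025,2.75],[0,0,-0.002],1],[[0.1,-0.025,2.75],[0,0,-0.002],1]]'; python3 -c "
from h import *
where();go(bw(.4752,.3742,.0135),yaw)"
```

```text
time: 24.0
eef_pos: [0.5341, 0.2901, 0.0169]
tcp_rot: [0.764, 0.645, 0.001, 0.0]
contact_force: [0.3, 0.3, 0.1]
opening: 1.001
finger_force: 0.0
x' 0.4776 y' 0.3759 z 0.0169
shift [-0.0017 -0.0024  0.0034]
turn world z -0.0001 -> tool rz 0.0001
tool z [ 2.2e-03  8.0e-04 -1.0e+00] q [ 0.331  0.399  1.867 -0.     0.874  0.5  ]
```

```bash
python3 inch.py '[[[-0.1,-0.1,0.15],[0,0,0],1],[[-0.1,-0.1,0.15],[0,0,0],1]]'|egrep 'eef|contact';  python3 -c "
from h import *
where()"; python3 inch.py '[[[0,0,0],[0,0,0],0.75],[[0,0,0],[0,0,0],0.7],[[0,0,0],[0,0,0],0.6],[[0,0,0],[0,0,0],0.5],[[0,0,0],[0,0,0],0.5],[[0,0,0],[0,0,0],0.5]]' 30
```

```text
eef_pos: [0.5307, 0.2882, 0.0131]
contact_force: [-0.4, 0.5, -0.0]
x' 0.4746 y' 0.3735 z 0.0131
time: 25.0
eef_pos: [0.531, 0.2882, 0.0128]
tcp_rot: [0.764, 0.645, 0.0, 0.0]
contact_force: [-0.7, -1.0, 3.3]
opening: 0.671
finger_force: 35.1
```

```bash
python3 inch.py '[[[0,0,0],[0,0,0],0.5],[[0,0,0],[0,0,0],0.5],[[0,0,-0.25],[0,0,0],0.5],[[0,0,-0.75],[0,0,0],0.5],[[0,0,-1.5],[0,0,0],0.5],[[0,0,-2.5],[0,0,0],0.5],[[0,0,-3.5],[0,0,0],0.5],[[0,0,-4.5],[0,0,0],0.5],[[0,0,-5],[0,0,0],0.5],[[0,0,-5],[0,0,0],0.5]]' 70; python3 - <<'E'
from h import *
w=ctrl.read_camera("wrist"); cv2.imwrite("pics/w11.png",w["pixels"][:,:,::-1])
go([.547,-.0493,.12],.4163)
E
```

```text
time: 26.25
eef_pos: [0.5312, 0.2884, 0.1137]
tcp_rot: [0.764, 0.645, 0.001, 0.0]
contact_force: [-0.2, -0.5, -4.4]
opening: 0.667
finger_force: 75.9
shift [-0.3298  0.0731 -0.0076]
turn world z 0.5853 -> tool rz -0.5853
tool z [ 1.e-04  0.e+00 -1.e+00] q [ 0.33   0.255  1.846 -0.     1.041  0.499]
```

Scaled: 0.015 m is 0.75, -0.33 m is -16.5.

```bash
python3 inch.py '[[[-1.5,0.35,-0.4],[0,0,-0.06],0.5],[[-3.5,0.75,-0.4],[0,0,-0.12],0.5],[[-5.5,1.2,-0.4],[0,0,-0.19],0.5],[[-7.5,1.65,-0.4],[0,0,-0.26],0.5],[[-9.5,2.1,-0.4],[0,0,-0.33],0.5],[[-11.5,2.55,-0.4],[0,0,-0.4],0.5],[[-13.5,3,-0.4],[0,0,-0.47],0.5],[[-15,3.35,-0.4],[0,0,-0.53],0.5],[[-16,3.55,-0.4],[0,0,-0.57],0.5],[[-16.5,3.65,-0.4],[0,0,-0.585],0.5]]'|egrep 'eef|contact|opening';python3 inch.py '[[[0,0,0],[0,0,0],0.5],[[0,0,0],[0,0,0],0.5],[[0,0,0],[0,0,0],0.5]]'|egrep 'eef|contact|opening'; python3 - <<'E'
from h import *
go([.547,-.0493,.085],.4163)
E
```

```text
eef_pos: [0.5463, -0.0503, 0.1192]
contact_force: [0.5, 0.1, -4.8]
opening: 0.665
eef_pos: [0.5469, -0.0485, 0.1202]
contact_force: [-0.1, 0.9, -3.9]
opening: 0.668
shift [-0.0007 -0.0002  0.0352]
turn world z -0.0006 -> tool rz 0.0006
tool z [-3.e-04  3.e-04 -1.e+00] q [-0.273  0.131  1.975  0.     1.035 -0.69 ]
```

Scaled: 0.015 m is 0.75, 0.052 m is 2.6.

```bash
python3 inch.py '[[[-0.025,0,0.75],[0,0,0],0.5],[[-0.025,0,1.5],[0,0,0],0.5],[[-0.025,0,2.25],[0,0,0],0.5],[[-0.025,0,2.6],[0,0,0],0.5],[[-0.025,0,2.6],[0,0,0],0.5],[[-0.025,0,2.6],[0,0,0],0.5]]'|egrep 'eef|contact|opening'; python3 - <<'E'
from h import *
go([.547,-.0493,.055],.4163)
E
```

```text
eef_pos: [0.5478, -0.05, 0.0688]
contact_force: [0.0, -0.1, -4.6]
opening: 0.669
shift [ 0.001  -0.0004  0.0138]
turn world z 0.0004 -> tool rz -0.0004
tool z [ 1.1e-03 -3.0e-04 -1.0e+00] q [-0.276  0.208  1.997  0.     0.936 -0.692]
```

Scaled: 0.03 m is 1.5, 0.024 m is 1.2.

```bash
python3 inch.py '[[[0,0,0.4],[0,0,0],0.5],[[0,0,0.8],[0,0,0],0.5],[[0,0,1.2],[0,0,0],0.5],[[0,0,1.5],[0,0,0],0.5],[[0,0,1.5],[0,0,0],0.5],[[0,0,1.5],[0,0,0],0.5]]'|egrep 'eef|contact|opening'; python3 - <<'E'
from h import *
go([.547,-.0493,.0138],.4163)
E
```

```text
eef_pos: [0.5474, -0.0499, 0.0385]
contact_force: [0.4, 0.2, -5.4]
opening: 0.67
shift [ 0.0007 -0.0001  0.0247]
turn world z 0.0003 -> tool rz -0.0003
tool z [ 3.e-04 -1.e-04 -1.e+00] q [-0.276  0.257  2.006 -0.     0.879 -0.692]
```

Scaled: 0.022 m is 1.1, 0.02 m is 1.

```bash
python3 inch.py '[[[0,0,0.3],[0,0,0],0.5],[[0,0,0.6],[0,0,0],0.5],[[0,0,0.85],[0,0,0],0.5],[[0,0,1],[0,0,0],0.5],[[0,0,1.1],[0,0,0],0.5],[[0,0,1.1],[0,0,0],0.5]]'|egrep 'eef|contact|opening'; python3 inch.py '[[[0,0,0.05],[0,0,0],0.5],[[0,0,0.05],[0,0,0],0.5]]'|egrep 'eef|contact|opening';python3 inch.py '[[[0,0,0.05],[0,0,0],0.5],[[0,0,0.05],[0,0,0],0.5]]'|egrep 'eef|contact|opening'; python3 inch.py '[[[0,0,0.05],[0,0,0],0.5],[[0,0,0.05],[0,0,0],0.5]]'|egrep 'eef|contact|opening'
```

```text
eef_pos: [0.5472, -0.0499, 0.0162]
contact_force: [-0.7, -0.2, -4.6]
opening: 0.67
eef_pos: [0.5473, -0.0499, 0.0154]
contact_force: [-0.1, 0.1, -4.3]
opening: 0.665
eef_pos: [0.5471, -0.0498, 0.0143]
contact_force: [0.4, 1.1, -3.4]
opening: 0.665
eef_pos: [0.5473, -0.0499, 0.014]
contact_force: [-2.9, 0.5, 1.9]
opening: 0.667
```

Scaled: -0.17 m is -8.5, -0.15 m is -7.5.

```bash
python3 inch.py '[[[0,0,0],[0,0,0],0.66],[[0,0,0],[0,0,0],0.7],[[0,0,0],[0,0,0],0.75],[[0,0,0],[0,0,0],0.85],[[0,0,0],[0,0,0],0.85]]' 20|egrep 'eef|contact|opening'; python3 inch.py '[[[0,0,-0.5],[0,0,0],0.85],[[0,0,-1.5],[0,0,0],0.85],[[0,0,-3],[0,0,0],0.85],[[0,0,-5],[0,0,0],0.85],[[-1.5,0,-7.5],[0,0,0],0.85],[[-4,0,-8.5],[0,0,0],0.85],[[-4,0,-8.5],[0,0,0],0.85],[[-4,0,-8.5],[0,0,0],0.85]]'|egrep 'eef|contact|opening'; python3 - <<'E'
from h import *
w=ctrl.read_camera("wrist"); cv2.imwrite("pics/w12.png",w["pixels"][:,:,::-1])
im=w["pixels"].astype(int); m=((im.sum(2)>560)&(im[...,0]-im[...,2]>8)).astype(np.uint8); m[210:]=0; m=cv2.morphologyEx(m,cv2.MORPH_OPEN,np.ones((5,5)))
n,l,st,ce=cv2.connectedComponentsWithStats(m)
for i in range(1,n):
    if 1500<st[i,4]<20000:
        c=max(cv2.findContours((l==i).astype(np.uint8),0,cv2.CHAIN_APPROX_NONE)[0],key=len)[:,0]
        P=onz(w,c,.046,True)[:,:2].astype(np.float32); print(st[i],cv2.minAreaRect(P))
E
```

```text
eef_pos: [0.5474, -0.0499, 0.0134]
contact_force: [0.0, -0.0, -0.5]
opening: 0.849
eef_pos: [0.5789, -0.1226, 0.1828]
contact_force: [-0.0, 0.4, -1.4]
opening: 0.849
[ 288   39   64  129 8222] ((0.5471386909484863, -0.04867864400148392), (0.057223040610551834, 0.11780702322721481), 23.802452087402344)
```

```bash
python3 -c "
from plant import ctrl
print(ctrl.sign_off())"
```

```text
the job is handed in; nothing more can be done
None
```

The pile was squared against both fences, lifted in one grip and set down in the tray; the last camera measurement put the top tile within about 1 mm and 0.1° of the tray's centre and direction, and I handed the job in, but the sign-off returned no verdict.

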